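Hold test of a friction-hinged case lid

TASK

Check the friction hinge of the grey gauge case: raise its lid by the bar handle to about 45 degrees, let go and watch for two seconds that it stays there. Then press straight down on top of the bar with the closed fingertips, with a steady 4 newtons or so for a second, and see that the lid does not sink; after that push the lid fully shut and back away. Never press on the lid with more than 25 newtons, and leave the other things on the table where they are.

Things in the scene. Friction and masses are not known exactly. Their poses are not given: they have to be found in the camera images.
- case: Flat grey metal gauge case, firmly fixed on the belt, 200 mm deep (its x), 240 mm wide (its y), 60 mm high without the lid. Origin: centre of its underside, on the belt. Its +x points from the handle side to the hinge side (away from the robot, within 0.35 rad of world x), z up.
- lid (a joint): Angle of the lid in rad: 0 = fully shut on a hard stop, grows as the front edge rises, 0.785 = 45 degrees, ends at 1.57; starts at 0 to 0.15. A 10 mm plate, 204 x 244 mm, 0.2 to 0.4 kg with its bar. Pushed along its arc (down and toward the robot) the bar moves at some 4 to 8 N; pushed straight down near 45 degrees it hardly gives, like a rigid thing, as friction at the tip keeps it from swinging forward.
- lid_hinge (a point): Middle of the hinge axis at the rear top edge of the case, case frame (+100, 0, +60) mm; the axis runs along the case's y. It is a friction hinge that resists turning either way with about 1.25 N m, so the lid normally stays where it is left; pulled at the bar along its arc it moves at some 6 to 9 N.
- lid_bar (a point): Mid axis of the round steel bar handle on the lid, near its front edge, 12 mm thick, 110 mm long along the case's y, axis 35 mm above the lid (29 mm clear below). Its frame turns with the lid: x to the hinge, z out of the lid. At lid angle a it is 185 cos a - 45 sin a mm in front of and 185 sin a + 45 cos a mm above the hinge axis. It can turn between the pads, so fingers may stay pointing down.
- ink_pad: Bystander: flat tin ink pad, 56 x 82 x 15 mm, to the right of the case. Origin under its centre.
- stamp: Bystander: hand stamp standing upright, 27 x 40 x 74 mm, to the right of the case. Origin under its centre.
- tape_small: Bystander: flat roll of adhesive tape, 81 mm across, 19 mm high, to the left of the case. Origin under its centre.
- marker: Bystander: felt marker lying, 20 x 130 x 18 mm, to the left of the case. Origin under its centre.
- scanner: Bystander: hand scanner lying on its side, 180 x 151 x 54 mm, at the left near the robot. Origin under its centre.

How it is judged (in metres and radians):
On the way, in this order (a step that is already met when the one before it is completed fails the run):
1. the fingers raise the lid by its bar to about 45 degrees (36 to 53) (value of joint lid between 0.63 and 0.92 rad and contact force between the fingers and case above 0.5 N), for 0.05 s.
2. the lid, untouched, stays at about 45 degrees (36 to 53) and still for 1 s (value of joint lid between 0.63 and 0.92 rad and velocity of joint lid between -0.03 and 0.03 rad/s and contact force between each of the arm, the fingers and case below 0.1 N), for 1 s.
3. the fingertips press on top of the bar with 2.5 to 6.2 N for 0.5 s while the lid stays at about 45 degrees (36 to 53) and still (value of joint lid between 0.63 and 0.92 rad and velocity of joint lid between -0.03 and 0.03 rad/s and contact force between the fingers and case between 2.5 and 6.2 N and z of the grasp point in the frame of lid_bar above 0.013 m and x of the grasp point in the frame of lid_bar between -0.06 and 0.06 m), for 0.5 s.
At the end, for the whole second after the job is handed in: After the lid was raised, released and tested under load, it is fully shut again (within 0.025 rad, 5 mm at the front edge) and the fingers are off the case (value of joint lid below 0.025 rad and contact force between the fingers and case below 0.1 N); the robot touches nothing.
It fails at once if the fingers press on the bar from above, or the arm on the case, with more than 25 N ((z of the grasp point in the frame of lid_bar above 0.015 m and contact force between the fingers and case above 25 N) or contact force between the arm and case above 25 N).
It fails at once if the lid is thrown open past 70 degrees (value of joint lid above 1.22 rad).
It fails at once if an ink pad, stamp, tape roll, marker or scanner is moved by more than 20 mm (distance of any of ink_pad, stamp, tape_small, marker, scanner from where it was at the start of the episode above 0.02 m).
It also fails if it takes over 72 s, if anything falls off the work surface, if the arm or the gripper's body presses on something with over 40 N, if the wrist force passes 120 N, or if a joint passes its speed limit or range.

ROBOT

A 7-joint arm with a two-finger parallel gripper is mounted at the origin on a cart in front of the work surface, level with it; the furniture and walls round the work are solid. World frame = base frame: x ahead of the robot, y to its left, z up, the work surface at z = 0. Lengths are in mm, angles in rad, forces in N, time in s.
With the tool pointing down it reaches from about 400 to 875 mm from the base axis. Payload 4.4 kg.
Tool frame: the origin (TCP) lies midway between the tips of the shut fingers; the grasp point (between the pads) lies 19 mm behind it; x points along the fingers, y is the direction in which the jaws open and shut, and the axes are right-handed (so a half turn about x gives the same grasp; the last joint's range is limited). The gripper opens to 85 mm and grips with 20 to 120 N. Pads are 22 mm wide; open, the fingers measure 114 mm over their backs; the gripper's body (76 mm by 85 mm) begins 54 mm behind the grasp point. The pads swing forward as they close: fully open they stand 13 mm farther back than shut.
Start: joints at [-1.243, 0.628, 0.038, 1.517, -0.027, 0.996, -0.02], TCP at [249.383, 600.271, 231.313] pointing down, gripper open.
Joint ranges: [-3.06, 3.06], [-0.37, 2.12], [-1.25, 1.32], [0.18, 2.47], [-1.1, 4.24], [0.23, 1.98], [-2.94, 2.94]. Speed limits (rad/s): [2.57, 2.57, 3.14, 3.14, 3.14, 3.14, 3.14].

INTERFACE

Orientations are given as [roll, pitch, yaw] about the fixed x, y, z axes, in that order (R = Rz(yaw) Ry(pitch) Rx(roll)).
In Python, from cell import ctrl gives the robot as it stands.
- The arm moves only by the tool arm_command, never from a script. Its argument "series" is a list of rows, each a list of 7 numbers: the opening, from 0 (shut) to 1 (fully open), then the shift along the world's x, y, z in cm, then the turn, a rotation vector about the world's x, y, z in degrees. In form: [[claw, x, y, z, rx, ry, rz], ...]. A call has 1 to 20 rows; each row shifts and turns the commanded pose from where the row before left it; what a row does not reach is not made up. A row lasts 1/12 s, in which the tool goes at most 41.7 mm and 7.16 degrees, less where a joint would pass 70% of its speed; a pose out of reach is approached as far as the arm can. A call with a gripper value outside its range is refused whole. The fingers move at their own pace and stop on an object; the grip force is fixed at half the most. Time passes only in rows, so rows that do not move let the fingers close. It gives the time, the measured TCP pose, the force and the opening at its end, in the units of the state.
- ctrl.read_state(): the state, without advancing time (a new reading comes with each control period).
- ctrl.get_image(name): name is "side" or "top" or "wrist"; returns the picture (400x640x3 uint8, blue, green, red); there is no depth.
- ctrl.calibration(name): a dict with "fovy" (degrees; the focal length in pixels is half the picture's height over the tangent of half this angle, whatever the lens; pixels are square), "cx", "cy" (the principal point, pixels), "cam_to_world" (4x4, takes a point from camera to world coordinates); the wrist camera has in their place "T_tool_cam" (4x4, takes a point from camera to tool coordinates, whose origin is the TCP and whose axes are the tool frame's). Camera axes: x right, y up, looking along -z (the intrinsics and any distortion apply to the point x, -y, -z); pixel columns grow to the right and rows downward; lengths in mm; the calibration is good to about 2 mm. A picture is of the moment at which its call begins: read the wrist's pose just before it. calibration takes no time and is no camera call.
- ctrl.finish_job(): hands the job in, once; it reports no verdict.
Trained networks look in the newest picture that a camera, given by its name, has taken for a name from the list of things; names that differ only in an ending like _2 or _b are one class to them, and where a whole thing is asked for, a point or a joint stands for the part that bears it (a point fixed in the world has none). Each returns a list of dicts, best first, with "conf" (0 to 1); they miss things now and then, are a little off and sometimes report something else, mostly with a low value. They report only what shows in the picture. A call takes as long as a camera call.
- ctrl.spot_in(label, camera): "centre" ([x, y, z] in mm, in world coordinates, good to about 4 mm: the middle of the surface that is visible of it).
The state is a dict: "clock": time; "qpos": joint angles; "qd": joint speeds; "tau": joint torques, N m; "eef_pos": TCP position; "tool_rot": TCP orientation; "force": force on the tool from outside, world axes, zero at the start; "torque": the same for the moment, N m; "width": finger opening in mm.
Only numpy, scipy, OpenCV 4.12 (cv2) and the standard library are available. Lean on these libraries where they do the work, as an engineer would, in place of code of your own. Each camera call takes 0.05 s, during which the arm holds its last target.

## Working session

There is one attempt and no reset: what is moved stays moved. The work goes in short steps, Python scripts to look and compute and a tool call to move; the robot and the scene stay as the last step left them, time stands still between calls to the robot, and variables do not carry over. Pictures are saved under pics/ and viewed, and the job is handed in when it is done.

Besides the shell and the picture viewer there is one more tool, called by a JSON object that holds its "op" and its "data", one argument or row to a line. arm_command: Moves the arm, as the interface text tells. Its arguments: {"type":"object","properties":{"series":{"type":"array"}},"required":["series"]}

```bash
ls; mkdir -p pics
python3 - <<'E'
from cell import ctrl
import cv2
print(ctrl.read_state())
for n in ("side","top","wrist"):
    cv2.imwrite(f"pics/{n}0.png",ctrl.get_image(n)); print(n,ctrl.calibration(n))
for n in ("top","side"):
    for l in ("case","lid_bar","scanner","stamp","marker","ink_pad","tape_small"):
        print(n,l,[(x['conf'],[round(v) for v in x['centre']]) for x in ctrl.spot_in(l,n)][:2])
E
```

```text
pics
{'clock': 0.0, 'qpos': array([-1.24280152,  0.62935733,  0.03842981,  1.51839553, -0.02702503,
        0.9963065 , -0.02000737]), 'qd': array([ 1.64352792e-04, -4.42544208e-04, -1.90795820e-05,  1.28958029e-03,
       -2.17403525e-03,  8.92752274e-04,  1.28592624e-03]), 'tau': array([ 5.56720825e-04, -5.63393605e+01,  1.22668114e+00, -1.93439251e+01,
        1.11319392e-02,  1.07911817e-02, -1.34609092e-06]), 'eef_pos': array([249.11531132, 599.6693873 , 230.37280692]), 'tool_rot': array([-1.57135524,  1.56884695, -1.96516185]), 'force': array([0.34077312, 0.41591106, 0.76733109]), 'torque': array([0.04360012, 0.0329141 , 0.00201227]), 'width': 85.0107985465831}
side {'fovy': 43.49363513817746, 'cx': 324.01017258431114, 'cy': 203.35891822802947, 'cam_to_world': array([[ 9.24616924e-01,  1.67829538e-01, -3.41930974e-01,
         1.49302737e+02],
       [-3.80161927e-01,  3.50818126e-01, -8.55805791e-01,
        -8.22440385e+02],
       [-2.36739068e-02,  9.21281656e-01,  3.88174777e-01,
         5.22051349e+02],
       [ 0.00000000e+00,  0.00000000e+00,  0.00000000e+00,
         
[... 717 characters left out ...]
80666401e-01],
       [ 1.02635324e-03, -9.64153590e-01, -2.65342800e-01,
        -6.64236634e+01],
       [ 0.00000000e+00,  0.00000000e+00,  0.00000000e+00,
         1.00000000e+00]])}
top case [(0.9, [581, 197, 74])]
top lid_bar [(0.77, [586, 198, 76])]
top scanner [(0.94, [351, 327, 49])]
top stamp [(0.56, [573, 21, 22])]
top marker [(0.71, [629, 378, 18])]
top ink_pad [(0.76, [676, 21, 18])]
top tape_small [(0.91, [491, 360, 15])]
side case [(0.83, [562, 130, 70])]
side lid_bar [(0.88, [586, 168, 78])]
side scanner [(0.56, [373, 302, 42])]
side stamp [(0.71, [576, 6, 24]), (0.54, [581, 163, 72])]
side marker []
side ink_pad [(0.75, [669, 6, 17])]
side tape_small [(0.61, [476, 357, 16])]
```

View pics/top0.png

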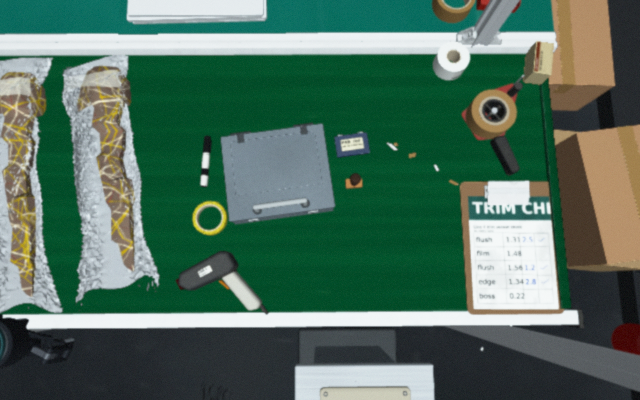

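View pics/side0.png

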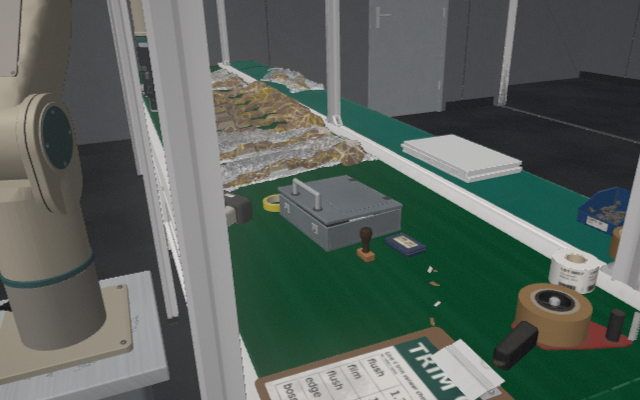

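The top view shows the case around pixel (277,172), with its bar from about (254,208) to (310,202). I'll zoom in on it.

Run:
```python
import cv2
a=cv2.imread("pics/top0.png")[115:230,210:345]; cv2.imwrite("pics/topz.png",cv2.resize(a,None,fx=5,fy=5,interpolation=cv2.INTER_CUBIC))
a=cv2.imread("pics/side0.png")[165:260,265:410]; cv2.imwrite("pics/sidez.png",cv2.resize(a,None,fx=5,fy=5,interpolation=cv2.INTER_CUBIC))
```

```text
(no output)
```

View pics/topz.png

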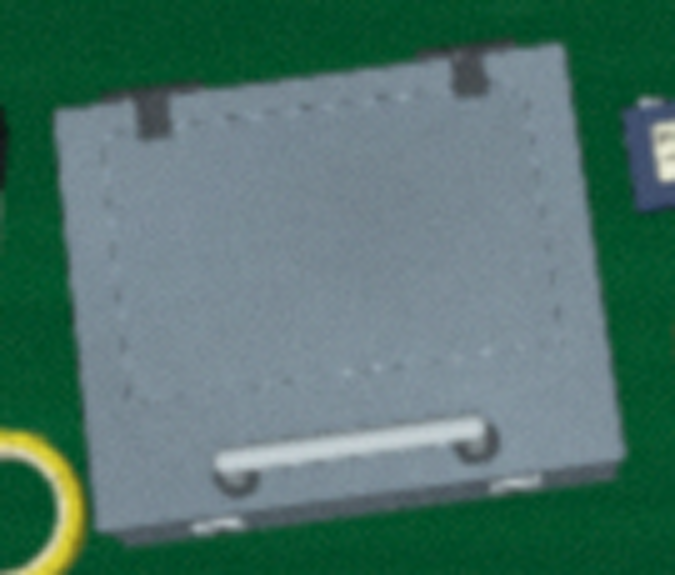

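View pics/sidez.png

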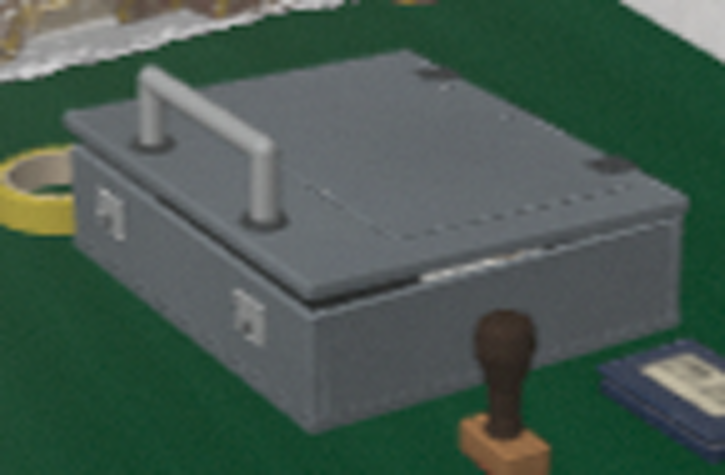

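```bash
cat > geo.py <<'E'
import numpy as np
from cell import ctrl
def proj(n,P,cal=None):
    c=cal or ctrl.calibration(n); M=np.linalg.inv(c["cam_to_world"]); p=M[:3,:3]@P+M[:3,3]
    f=200/np.tan(np.radians(c["fovy"])/2); return np.array([c["cx"]+f*p[0]/-p[2], c["cy"]-f*p[1]/-p[2]])
def c2w(p,q): # p=x,y,yaw,lid
    c,s=np.cos(p[2]),np.sin(p[2]); return np.array([p[0]+c*q[0]-s*q[1],p[1]+s*q[0]+c*q[1],q[2]])
def lidpt(p,d,y,h): # d in front of the hinge, h above
    a=p[3]; return c2w(p,(100-(d*np.cos(a)-h*np.sin(a)),y,60+d*np.sin(a)+h*np.cos(a)))
E
python3 - <<'E'
from geo import *
from scipy.optimize import least_squares
z=lambda u,o:np.array(o)+(np.array(u)+.5)/5-.5
T=(210,115);S=(265,165)
L=[("top",T,(222,463),'l',185,53,47),("top",T,(484,430),'l',185,-53,47),
("top",T,(55,110),'l',-2,122,10),("top",T,(565,45),'l',-2,-122,10),("top",T,(98,530),'l',202,122,10),("top",T,(623,458),'l',202,-122,10),
("side",S,(150,75),'l',185,50,45),("side",S,(263,150),'l',185,-50,45),
("side",S,(312,292),'l',202,-122,10),("side",S,(685,200),'l',-2,-122,10),("side",S,(407,52),'l',-2,122,10),("side",S,(68,115),'l',202,122,10),
("side",S,(314,432),'c',-100,-120,0),("side",S,(312,315),'c',-100,-120,60)]
cal={n:ctrl.calibration(n) for n in("top","side")}
def r(p):
    o=[]
    for n,of,u,k,a,b,c in L:
        P=lidpt(p,a,b,c) if k=='l' else c2w(p,(a,b,c))
        o.append(proj(n,P,cal[n])-z(u,of))
    return np.concatenate(o)
s=least_squares(r,[600,200,.1,.05],x_scale=[10,10,.1,.1],loss='soft_l1')
print(s.x,r(s.x).reshape(-1,2).round(1).tolist())
p=s.x
for a in (p[3],.3,.5,.75,.785):
    q=p.copy();q[3]=a;print(round(a,3),lidpt(q,185,0,45).round(1))
E
```

```text
[5.91840479e+02 1.97982607e+02 1.32408103e-01 2.96131332e-02] [[1.9, -0.5], [-2.8, -0.5], [-0.6, -0.2], [-0.2, -0.9], [-0.5, 0.6], [0.9, 0.2], [1.4, 2.0], [-0.7, 0.1], [-0.8, -0.6], [1.6, -0.3], [0.3, -0.4], [-1.2, -0.0], [-0.2, 2.7], [-0.4, 1.1]]
0.03 [509.  186.9 110.5]
0.3 [529.  189.6 157.7]
0.5 [551.4 192.6 188.2]
0.75 [587.2 197.4 219. ]
0.785 [592.8 198.1 222.6]
```

Run:
```python
from geo import *
from scipy.spatial.transform import Rotation as R
s=ctrl.read_state()
Rt=R.from_euler('xyz',s['tool_rot']); print(Rt.as_matrix().round(3))
for sg in(1,-1):
    y=sg*np.array([np.cos(.132),np.sin(.132),0]);x=np.array([0,0,-1.]);M=np.stack([x,y,np.cross(x,y)],1)
    print((R.from_matrix(M)*Rt.inv()).as_rotvec(degrees=True).round(1))
print(s['eef_pos'])
```

```text
[[-0.     0.384  0.923]
 [ 0.     0.923 -0.384]
 [-1.     0.    -0.   ]]
[ -0.    0.  -59.9]
[ -0.   -0.  120.1]
[249.36222479 600.27839154 231.32599851]
```

{"op": "arm_command", "data": {
  "series": [
    [1, 1.62, -2.58, 0, 0, 0, -3.75],
    [1, 1.62, -2.58, 0, 0, 0, -3.75],
    [1, 1.62, -2.58, 0, 0, 0, -3.75],
    [1, 1.62, -2.58, 0, 0, 0, -3.75],
    [1, 1.62, -2.58, 0, 0, 0, -3.75],
    [1, 1.62, -2.58, 0, 0, 0, -3.75],
    [1, 1.62, -2.58, 0, 0, 0, -3.75],
    [1, 1.62, -2.58, 0, 0, 0, -3.75],
    [1, 1.62, -2.58, 0, 0, 0, -3.75],
    [1, 1.62, -2.58, 0, 0, 0, -3.75],
    [1, 1.62, -2.58, 0, 0, 0, -3.75],
    [1, 1.62, -2.58, 0, 0, 0, -3.75],
    [1, 1.62, -2.58, 0, 0, 0, -3.75],
    [1, 1.62, -2.58, 0, 0, 0, -3.75],
    [1, 1.62, -2.58, 0, 0, 0, -3.75],
    [1, 1.62, -2.58, 0, 0, 0, -3.75],
    [1, 0, 0, 0, 0, 0, 0],
    [1, 0, 0, 0, 0, 0, 0],
    [1, 0, 0, 0, 0, 0, 0]
  ]
}}

```text
clock: 2.43
eef_pos: [508.2, 188.1, 231.3]
tool_rot: [-2.664, 1.57, 2.179]
force: [-0.5, -0.1, -1.2]
width: 85.4
```

```bash
cat >> geo.py <<'E'
from scipy.spatial.transform import Rotation as R
def wproj(P,s):
    c=ctrl.calibration("wrist"); Rt=R.from_euler('xyz',s['tool_rot']).as_matrix()
    t=Rt.T@(np.array(P)-s['eef_pos']); M=np.linalg.inv(c["T_tool_cam"]); p=M[:3,:3]@t+M[:3,3]
    f=200/np.tan(np.radians(c["fovy"])/2); return np.array([c["cx"]+f*p[0]/-p[2], c["cy"]-f*p[1]/-p[2]])
def st():
    s=ctrl.read_state(); print(s['clock'],s['eef_pos'].round(1),s['tool_rot'].round(3),s['force'].round(2),round(s['width'],1)); return s
E
python3 - <<'E'
from geo import *
import cv2
s=st()
im=ctrl.get_image("wrist")
p=np.array([591.8,198,.132,.03])
im=cv2.resize(im,(800,500))
for y in(-55,0,55):
    u=wproj(lidpt(p,185,y,45),s); print(u.round(1)); cv2.circle(im,tuple(int(v*1.25) for v in u),3,(0,0,255),-1)
cv2.imwrite("pics/w1.png",im)
print(ctrl.spot_in("lid_bar","wrist"))
E
```

```text
2.4333 [508.2 188.1 231.3] [-2.664  1.57   2.179] [-0.46 -0.09 -1.18] 85.4
[316.9 255.4]
[316.7 198. ]
[316.6 134.1]
[{'centre': [583.8, 223.5, 75.2], 'conf': 0.81}]
```

View pics/w1.png

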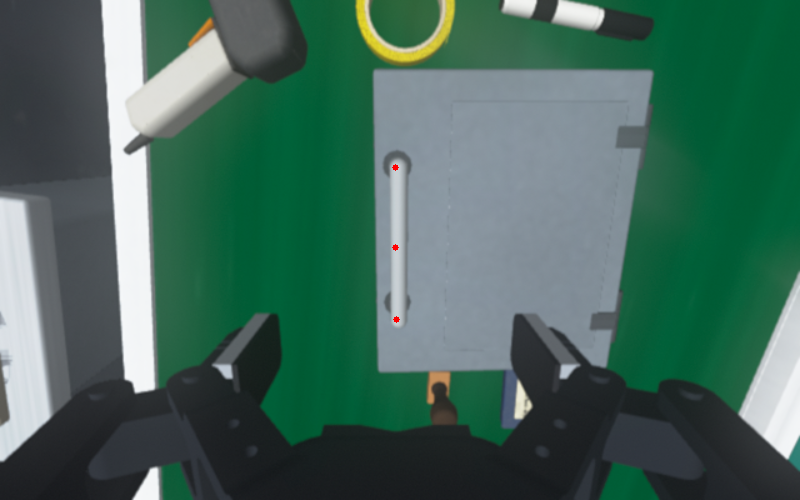

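The bar shows at column 399/800, about 2 mm nearer the hinge than predicted, with the ends lined up. I'll correct by 2 mm and descend.

{"op": "arm_command", "data": {
  "series": [
    [0.8, 0.1, 0, -2, 0, 0, 0],
    [0.8, 0.1, 0, -2, 0, 0, 0],
    [0.8, 0, 0, -2, 0, 0, 0],
    [0.8, 0, 0, -2, 0, 0, 0],
    [0.8, 0, 0, -2, 0, 0, 0],
    [0.8, 0, 0, -2, 0, 0, 0],
    [0.8, 0, 0, -1.8, 0, 0, 0],
    [0.8, 0, 0, 0, 0, 0, 0],
    [0.8, 0, 0, 0, 0, 0, 0]
  ]
}}

```text
clock: 3.28
eef_pos: [509.6, 188.4, 92.8]
tool_rot: [-1.599, 1.569, -3.038]
force: [-0.6, 0.9, -0.4]
width: 67.9
```

Run:
```python
from geo import *
import cv2
s=st()
im=ctrl.get_image("wrist")
cv2.imwrite("pics/w2.png",im)
im=ctrl.get_image("side")[100:260,200:420]
cv2.imwrite("pics/s2.png",cv2.resize(im,None,fx=3.5,fy=3.5))
```

```text
3.2833 [509.6 188.4  92.8] [-1.599  1.569 -3.038] [-0.55  0.91 -0.41] 67.9
```

View pics/w2.png

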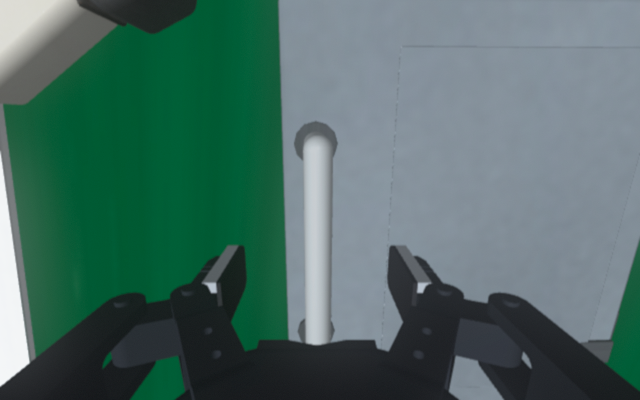

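View pics/s2.png

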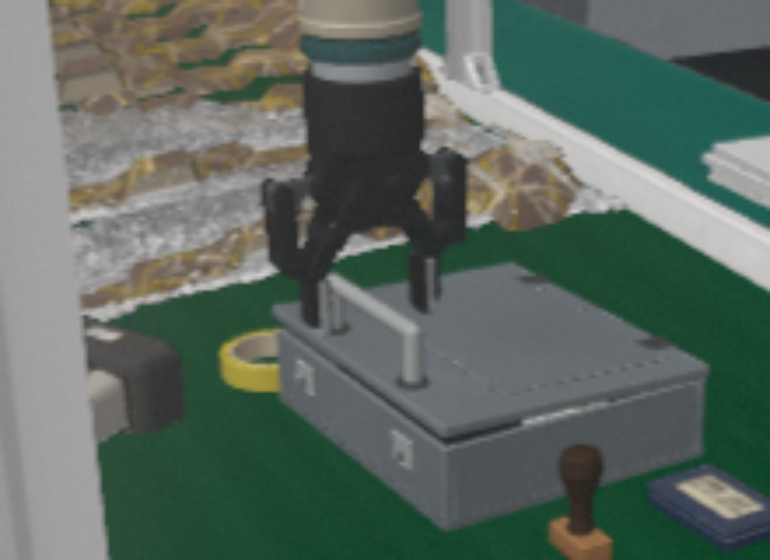

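The fingers straddle the bar symmetrically (bar at column 317, pads at 243 and 390). Closing.

{"op": "arm_command", "data": {
  "series": [
    [0, 0, 0, 0, 0, 0, 0],
    [0, 0, 0, 0, 0, 0, 0],
    [0, 0, 0, 0, 0, 0, 0],
    [0, 0, 0, 0, 0, 0, 0],
    [0, 0, 0, 0, 0, 0, 0],
    [0, 0, 0, 0, 0, 0, 0],
    [0, 0, 0, 0, 0, 0, 0],
    [0, 0, 0, 0, 0, 0, 0]
  ]
}}

```text
clock: 4.05
eef_pos: [510.3, 187.5, 93.6]
tool_rot: [-2.244, 1.57, 2.598]
force: [-3.0, 0.0, 5.8]
width: 10.3
```

Run:
```python
from geo import *
p=np.array([593,198,.132,.03])
prev=None
for a in np.r_[.03:.7801:16j]:
    p[3]=a; b=lidpt(p,185,0,45)
    if prev is not None: print(round(a,3),((b-prev)/10).round(2), b.round(0))
    prev=b
```

```text
0.08 [0.27 0.04 0.91] [513. 187. 120.]
0.13 [0.32 0.04 0.9 ] [516. 188. 129.]
0.18 [0.36 0.05 0.88] [520. 188. 137.]
0.23 [0.41 0.05 0.86] [524. 189. 146.]
0.28 [0.45 0.06 0.84] [528. 189. 154.]
0.33 [0.49 0.06 0.81] [533. 190. 163.]
0.38 [0.53 0.07 0.79] [538. 191. 170.]
0.43 [0.57 0.08 0.76] [544. 191. 178.]
0.48 [0.6  0.08 0.73] [550. 192. 185.]
0.53 [0.64 0.08 0.7 ] [556. 193. 192.]
0.58 [0.67 0.09 0.67] [563. 194. 199.]
0.63 [0.71 0.09 0.63] [570. 195. 205.]
0.68 [0.74 0.1  0.6 ] [578. 196. 211.]
0.73 [0.76 0.1  0.56] [585. 197. 217.]
0.78 [0.79 0.11 0.52] [593. 198. 222.]
```

{"op": "arm_command", "data": {
  "series": [
    [0, 0.13, 0.02, 0.46, 0, 0, 0],
    [0, 0.14, 0.02, 0.45, 0, 0, 0],
    [0, 0.16, 0.02, 0.45, 0, 0, 0],
    [0, 0.16, 0.02, 0.45, 0, 0, 0],
    [0, 0.18, 0.02, 0.44, 0, 0, 0],
    [0, 0.18, 0.03, 0.44, 0, 0, 0],
    [0, 0.2, 0.02, 0.43, 0, 0, 0],
    [0, 0.21, 0.03, 0.43, 0, 0, 0],
    [0, 0.22, 0.03, 0.42, 0, 0, 0],
    [0, 0.23, 0.03, 0.42, 0, 0, 0],
    [0, 0.24, 0.03, 0.41, 0, 0, 0],
    [0, 0.25, 0.03, 0.4, 0, 0, 0],
    [0, 0.26, 0.03, 0.4, 0, 0, 0],
    [0, 0.27, 0.04, 0.39, 0, 0, 0],
    [0, 0, 0, 0, 0, 0, 0],
    [0, 0, 0, 0, 0, 0, 0]
  ]
}}

```text
clock: 5.38
eef_pos: [537.8, 191.1, 154.1]
tool_rot: [-1.809, 1.568, 3.033]
force: [-6.9, 0.7, -2.2]
width: 9.8
```

Run:
```python
from geo import *
import cv2
s=st()
im=ctrl.get_image("side")[60:260,200:420]
cv2.imwrite("pics/s3.png",cv2.resize(im,None,fx=3,fy=3))
```

```text
5.3833 [537.8 191.1 154.1] [-1.809  1.568  3.033] [-6.88  0.69 -2.25] 9.8
```

View pics/s3.png

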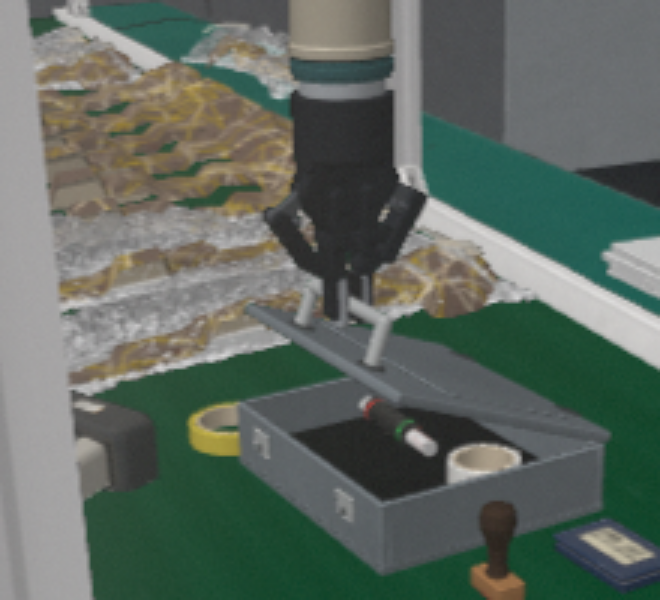

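The lid follows the fingers (about 0.37 rad by bar height). I'll keep going to 45°.

{"op": "arm_command", "data": {
  "series": [
    [0, 0.28, 0.04, 0.38, 0, 0, 0],
    [0, 0.29, 0.04, 0.38, 0, 0, 0],
    [0, 0.3, 0.04, 0.37, 0, 0, 0],
    [0, 0.3, 0.04, 0.36, 0, 0, 0],
    [0, 0.32, 0.04, 0.35, 0, 0, 0],
    [0, 0.32, 0.04, 0.35, 0, 0, 0],
    [0, 0.33, 0.05, 0.34, 0, 0, 0],
    [0, 0.34, 0.04, 0.33, 0, 0, 0],
    [0, 0.35, 0.05, 0.32, 0, 0, 0],
    [0, 0.36, 0.05, 0.31, 0, 0, 0],
    [0, 0.37, 0.05, 0.3, 0, 0, 0],
    [0, 0.37, 0.05, 0.3, 0, 0, 0],
    [0, 0.38, 0.05, 0.28, 0, 0, 0],
    [0, 0.38, 0.05, 0.28, 0, 0, 0],
    [0, 0.39, 0.05, 0.26, 0, 0, 0],
    [0, 0.4, 0.05, 0.26, 0, 0, 0],
    [0, 0, 0, 0, 0, 0, 0],
    [0, 0, 0, 0, 0, 0, 0],
    [0, 0, 0, 0, 0, 0, 0]
  ]
}}

```text
clock: 7.02
eef_pos: [589.9, 198.1, 206.4]
tool_rot: [-1.698, 1.563, -3.139]
force: [-14.1, -0.4, 7.7]
width: 9.5
```

Run:
```python
from geo import *
import cv2
s=st()
im=ctrl.get_image("side")[40:260,200:420]
cv2.imwrite("pics/s4.png",cv2.resize(im,None,fx=2.7,fy=2.7))
```

```text
7.0167 [589.9 198.1 206.4] [-1.698  1.563 -3.139] [-14.07  -0.41   7.72] 9.5
```

View pics/s4.png

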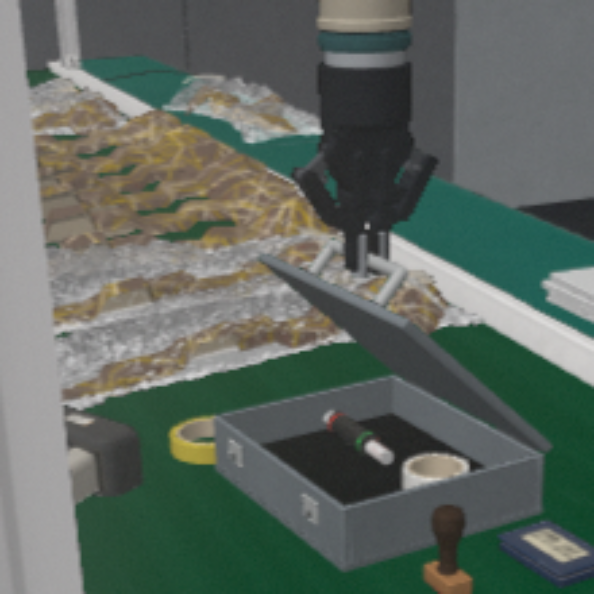

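{"op": "arm_command", "data": {
  "series": [
    [0, -0.18, 0, 0.08, 0, 0, 0],
    [0, -0.17, 0, 0.07, 0, 0, 0],
    [0, 0, 0, 0, 0, 0, 0],
    [0, 0, 0, 0, 0, 0, 0]
  ]
}}

```text
clock: 7.4
eef_pos: [590.1, 198.2, 206.9]
tool_rot: [-1.065, 1.57, -2.506]
force: [-4.8, -1.2, -3.2]
width: 9.9
```

{"op": "arm_command", "data": {
  "series": [
    [0.27, 0, 0, 0, 0, 0, 0],
    [0.27, 0, 0, 0, 0, 0, 0],
    [0.27, 0, 0, 0, 0, 0, 0],
    [0.27, 0, 0, 0, 0, 0, 0],
    [0.27, 0, 0, 0, 0, 0, 0]
  ]
}}

```text
clock: 7.82
eef_pos: [591.3, 198.5, 207.2]
tool_rot: [1.669, 1.568, 0.228]
force: [0.3, 0.0, 0.2]
width: 23.1
```

Run:
```python
from geo import *
import cv2
s=st()
im=ctrl.get_image("side")[100:220,280:400]
cv2.imwrite("pics/s5.png",cv2.resize(im,None,fx=4.5,fy=4.5,interpolation=cv2.INTER_CUBIC))
cv2.imwrite("pics/w5.png",ctrl.get_image("wrist"))
```

```text
7.8167 [591.3 198.5 207.2] [1.669 1.568 0.228] [0.25 0.04 0.25] 23.1
```

View pics/s5.png

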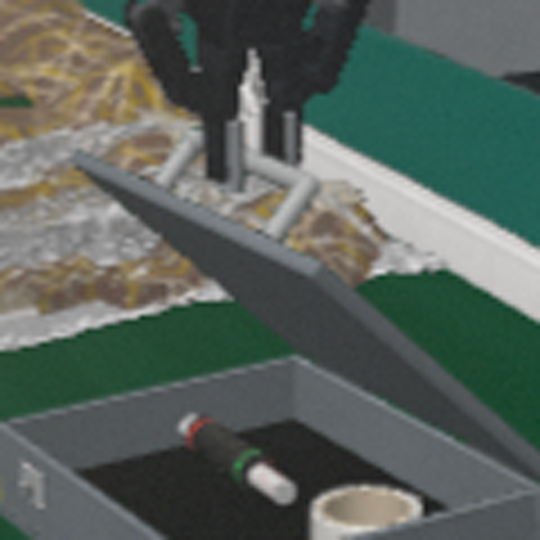

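View pics/w5.png

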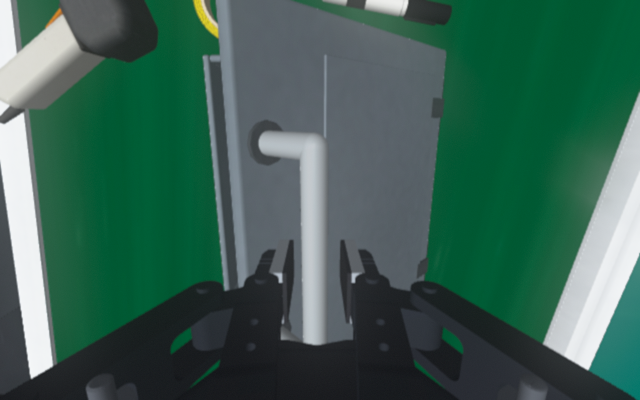

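The fingers are clear on both sides (bar at column 314, pads at 290 and 342). I'll go straight up, close and wait.

{"op": "arm_command", "data": {
  "series": [
    [0.27, 0, 0, 0.5, 0, 0, 0],
    [0.27, 0, 0, 1, 0, 0, 0],
    [0.27, 0, 0, 1.5, 0, 0, 0],
    [0.27, 0, 0, 1.5, 0, 0, 0],
    [0.27, 0, 0, 1, 0, 0, 0],
    [0, 0, 0, 0.5, 0, 0, 0],
    [0, 0, 0, 0, 0, 0, 0],
    [0, 0, 0, 0, 0, 0, 0],
    [0, 0, 0, 0, 0, 0, 0],
    [0, 0, 0, 0, 0, 0, 0],
    [0, 0, 0, 0, 0, 0, 0],
    [0, 0, 0, 0, 0, 0, 0],
    [0, 0, 0, 0, 0, 0, 0],
    [0, 0, 0, 0, 0, 0, 0],
    [0, 0, 0, 0, 0, 0, 0],
    [0, 0, 0, 0, 0, 0, 0],
    [0, 0, 0, 0, 0, 0, 0],
    [0, 0, 0, 0, 0, 0, 0],
    [0, 0, 0, 0, 0, 0, 0],
    [0, 0, 0, 0, 0, 0, 0]
  ]
}}

```text
clock: 9.58
eef_pos: [590.2, 198.5, 266.4]
tool_rot: [2.384, 1.571, 0.943]
force: [0.5, -0.5, -0.4]
width: -0.1
```

Run:
```python
from geo import *
import cv2
s=st()
im=ctrl.get_image("side")[80:240,260:420]
cv2.imwrite("pics/s6a.png",cv2.resize(im,None,fx=3.5,fy=3.5,interpolation=cv2.INTER_CUBIC))
```

```text
9.5833 [590.2 198.5 266.4] [2.384 1.571 0.943] [ 0.54 -0.47 -0.37] -0.1
```

{"op": "arm_command", "data": {
  "series": [
    [0, 0, 0, 0, 0, 0, 0],
    [0, 0, 0, 0, 0, 0, 0],
    [0, 0, 0, 0, 0, 0, 0],
    [0, 0, 0, 0, 0, 0, 0],
    [0, 0, 0, 0, 0, 0, 0],
    [0, 0, 0, 0, 0, 0, 0],
    [0, 0, 0, 0, 0, 0, 0],
    [0, 0, 0, 0, 0, 0, 0],
    [0, 0, 0, 0, 0, 0, 0],
    [0, 0, 0, 0, 0, 0, 0]
  ]
}}

```text
clock: 10.47
eef_pos: [590.2, 198.5, 266.4]
tool_rot: [-3.038, 1.571, 1.804]
force: [0.1, -0.0, 0.2]
width: 0.3
```

Run:
```python
from geo import *
import cv2
s=st()
im=ctrl.get_image("side"); w=ctrl.get_image("wrist")
p=np.array([593,198,.132,.77])
cv2.imwrite("pics/w6.png",w)
a=cv2.imread("pics/s6a.png")
b=cv2.resize(im[80:240,260:420],None,fx=3.5,fy=3.5,interpolation=cv2.INTER_CUBIC)
print(cv2.absdiff(a,b).mean(),cv2.absdiff(a,b).max())
for ang,col in((.70,(0,0,255)),(.77,(0,255,0)),(.84,(255,0,0))):
    p[3]=ang
    for d,y,h in((185,-55,45),(185,55,45),(202,-122,10),(202,122,10)):
        u=proj("side",lidpt(p,d,y,h)); u=(u-[260,80])*3.5+1.5
        cv2.circle(b,tuple(int(round(v)) for v in u),2,col,-1)
cv2.imwrite("pics/s6.png",b)
```

```text
10.4667 [590.2 198.5 266.4] [-3.038  1.571  1.804] [ 0.08 -0.04  0.2 ] 0.3
1.1925892857142857 28
```

View pics/s6.png

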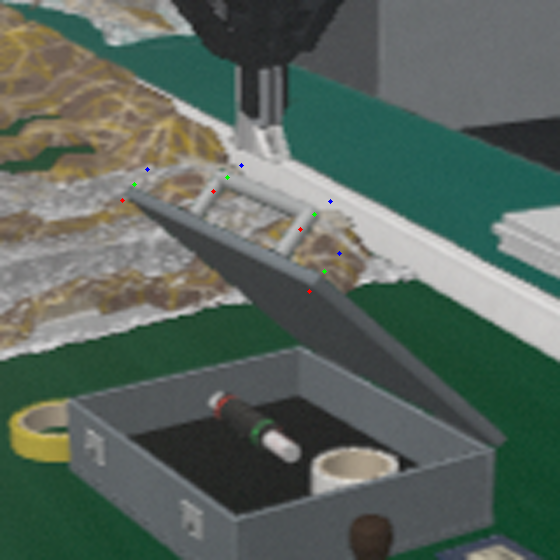

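View pics/w6.png

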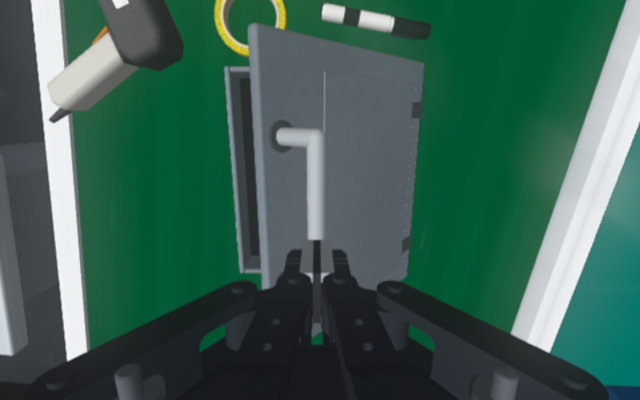

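The lid stayed at about 0.76 rad: the green 0.77 markers lie on the bar ends, and the picture didn't change over about 0.9 s. The closed tips are centred over the bar (column 317). Now down gently.

{"op": "arm_command", "data": {
  "series": [
    [0, 0, 0, -1, 0, 0, 0],
    [0, 0, 0, -1, 0, 0, 0],
    [0, 0, 0, -0.8, 0, 0, 0],
    [0, 0, 0, -0.4, 0, 0, 0],
    [0, 0, 0, -0.1, 0, 0, 0],
    [0, 0, 0, 0, 0, 0, 0],
    [0, 0, 0, 0, 0, 0, 0]
  ]
}}

```text
clock: 11.15
eef_pos: [590.4, 198.5, 233.5]
tool_rot: [1.545, 1.571, 0.104]
force: [-0.3, -0.6, 0.1]
width: 0.2
```

{"op": "arm_command", "data": {
  "series": [
    [0, 0, 0, -0.07, 0, 0, 0],
    [0, 0, 0, -0.07, 0, 0, 0],
    [0, 0, 0, 0, 0, 0, 0]
  ]
}}

```text
clock: 11.4
eef_pos: [590.3, 198.5, 232.2]
tool_rot: [1.975, 1.57, 0.534]
force: [0.9, -0.2, -0.6]
width: 0.0
```

{"op": "arm_command", "data": {
  "series": [
    [0, 0, 0, -0.07, 0, 0, 0],
    [0, 0, 0, 0, 0, 0, 0]
  ]
}}

```text
clock: 11.57
eef_pos: [590.2, 198.5, 231.3]
tool_rot: [2.43, 1.571, 0.989]
force: [0.2, 0.9, -0.4]
width: -0.1
```

{"op": "arm_command", "data": {
  "series": [
    [0, 0, 0, -0.07, 0, 0, 0],
    [0, 0, 0, -0.07, 0, 0, 0],
    [0, 0, 0, 0, 0, 0, 0]
  ]
}}

```text
clock: 11.82
eef_pos: [590.1, 198.5, 229.7]
tool_rot: [-1.452, 1.57, -2.893]
force: [-0.3, 0.2, 0.1]
width: -0.4
```

{"op": "arm_command", "data": {
  "series": [
    [0, 0, 0, -0.06, 0, 0, 0],
    [0, 0, 0, -0.06, 0, 0, 0],
    [0, 0, 0, 0, 0, 0, 0]
  ]
}}

```text
clock: 12.07
eef_pos: [590.1, 198.4, 228.6]
tool_rot: [-1.279, 1.571, -2.72]
force: [0.7, 0.7, 0.7]
width: -0.1
```

{"op": "arm_command", "data": {
  "series": [
    [0, 0, 0, -0.06, 0, 0, 0],
    [0, 0, 0, 0, 0, 0, 0]
  ]
}}

```text
clock: 12.23
eef_pos: [590.1, 198.4, 228.0]
tool_rot: [-1.623, 1.571, -3.064]
force: [0.4, 0.1, -0.3]
width: -0.2
```

{"op": "arm_command", "data": {
  "series": [
    [0, 0, 0, -0.06, 0, 0, 0],
    [0, 0, 0, 0, 0, 0, 0]
  ]
}}

```text
clock: 12.4
eef_pos: [590.1, 198.5, 227.4]
tool_rot: [-1.836, 1.571, 3.006]
force: [0.1, 0.0, -0.5]
width: -0.2
```

{"op": "arm_command", "data": {
  "series": [
    [0, 0, 0, -0.05, 0, 0, 0],
    [0, 0, 0, 0, 0, 0, 0]
  ]
}}

```text
clock: 12.57
eef_pos: [590.1, 198.5, 226.9]
tool_rot: [-1.547, 1.571, -2.988]
force: [-0.0, -0.8, -0.3]
width: 0.1
```

{"op": "arm_command", "data": {
  "series": [
    [0, 0, 0, -0.05, 0, 0, 0],
    [0, 0, 0, 0, 0, 0, 0]
  ]
}}

```text
clock: 12.73
eef_pos: [590.1, 198.5, 226.4]
tool_rot: [-1.476, 1.571, -2.917]
force: [0.1, -0.0, -0.2]
width: 0.1
```

{"op": "arm_command", "data": {
  "series": [
    [0, 0, 0, -0.05, 0, 0, 0],
    [0, 0, 0, 0, 0, 0, 0]
  ]
}}

```text
clock: 12.9
eef_pos: [590.2, 198.5, 226.3]
tool_rot: [2.312, 1.571, 0.871]
force: [0.1, 0.6, 1.4]
width: 0.3
```

{"op": "arm_command", "data": {
  "series": [
    [0, 0, 0, -0.05, 0, 0, 0],
    [0, 0, 0, 0, 0, 0, 0]
  ]
}}

```text
clock: 13.07
eef_pos: [590.2, 198.5, 226.2]
tool_rot: [2.274, 1.57, 0.833]
force: [-1.6, -0.7, 5.0]
width: 0.0
```

{"op": "arm_command", "data": {
  "series": [
    [0, 0, 0, -0.04, 0, 0, 0],
    [0, 0, 0, 0, 0, 0, 0]
  ]
}}

```text
clock: 13.23
eef_pos: [590.2, 198.5, 226.2]
tool_rot: [2.291, 1.57, 0.85]
force: [-2.5, -0.8, 6.1]
width: -0.0
```

{"op": "arm_command", "data": {
  "series": [
    [0, 0, 0, 0.03, 0, 0, 0],
    [0, 0, 0, 0, 0, 0, 0],
    [0, 0, 0, 0, 0, 0, 0]
  ]
}}

```text
clock: 13.48
eef_pos: [590.2, 198.5, 226.2]
tool_rot: [2.254, 1.57, 0.813]
force: [-2.4, -0.8, 5.7]
width: 0.1
```

Run:
```python
from geo import *
f=[]
for i in range(5):
    ctrl.get_image("top"); f.append(ctrl.read_state()['force'])
print(np.round(f,1),np.mean(f,0),np.linalg.norm(np.mean(f,0)))
```

```text
[[-2.2 -0.3  6.2]
 [-2.2 -0.7  5.4]
 [-1.6  0.3  7. ]
 [-1.6  0.   7.2]
 [-3.2 -0.5  6.7]] [-2.17804704 -0.24358253  6.49711002] 6.856796625783763
```

{"op": "arm_command", "data": {
  "series": [
    [0, 0, 0, 0.05, 0, 0, 0],
    [0, 0, 0, 0, 0, 0, 0]
  ]
}}

```text
clock: 13.9
eef_pos: [590.2, 198.5, 226.3]
tool_rot: [2.136, 1.57, 0.695]
force: [-2.3, -0.7, 4.6]
width: 0.1
```

```bash
cat > fr.py <<'E'
from geo import *
import sys
f=[]
for i in range(int(sys.argv[1])):
    ctrl.get_image("top"); f.append(ctrl.read_state()['force'])
print(np.round(f,1).tolist(),np.mean(f,0).round(2),np.linalg.norm(np.mean(f,0)).round(2)); st()
E
python3 fr.py 4
```

```text
[[-0.5, -0.7, 4.5], [-2.1, -0.2, 5.8], [-1.8, -0.8, 4.8], [-0.7, -0.5, 5.4]] [-1.26 -0.54  5.14] 5.32
14.1 [590.2 198.5 226.2] [2.335 1.571 0.894] [-0.66 -0.47  5.38] -0.3
```

{"op": "arm_command", "data": {
  "series": [
    [0, 0, 0, 0.03, 0, 0, 0],
    [0, 0, 0, 0, 0, 0, 0]
  ]
}}

```text
clock: 14.27
eef_pos: [590.2, 198.5, 226.2]
tool_rot: [1.717, 1.571, 0.276]
force: [-1.2, 0.1, 4.6]
width: -0.5
```

```bash
python3 fr.py 6
```

```text
[[-1.6, -0.9, 3.9], [-1.7, -0.3, 5.2], [-1.4, -0.1, 4.0], [-1.2, 0.3, 4.3], [-2.1, 0.5, 4.5], [-2.3, -0.2, 3.9]] [-1.74 -0.09  4.3 ] 4.64
14.5667 [590.2 198.5 226.2] [1.878 1.571 0.437] [-2.28 -0.18  3.89] -0.0
```

{"op": "arm_command", "data": {
  "series": [
    [0, 0, 0, 0.01, 0, 0, 0],
    [0, 0, 0, 0, 0, 0, 0],
    [0, 0, 0, 0, 0, 0, 0],
    [0, 0, 0, 0, 0, 0, 0],
    [0, 0, 0, 0, 0, 0, 0],
    [0, 0, 0, 0, 0, 0, 0],
    [0, 0, 0, 0, 0, 0, 0],
    [0, 0, 0, 0, 0, 0, 0]
  ]
}}

```text
clock: 15.23
eef_pos: [590.2, 198.5, 226.3]
tool_rot: [-2.342, 1.571, 2.5]
force: [-0.3, -0.5, 3.0]
width: 0.1
```

```bash
python3 fr.py 8
```

```text
[[-0.5, -0.5, 3.0], [0.6, 0.7, 2.5], [-0.5, -0.4, 2.0], [-1.2, -1.0, 3.7], [-0.0, -1.0, 3.0], [-0.8, 0.2, 2.7], [0.3, -1.0, 1.8], [-1.1, -0.2, 2.4]] [-0.42 -0.4   2.64] 2.7
15.6333 [590.2 198.5 226.3] [-1.194  1.571 -2.635] [-1.07 -0.21  2.44] -0.2
```

{"op": "arm_command", "data": {
  "series": [
    [0, 0, 0, 0, 0, 0, 0],
    [0, 0, 0, 0, 0, 0, 0],
    [0, 0, 0, 0, 0, 0, 0],
    [0, 0, 0, 0, 0, 0, 0],
    [0, 0, 0, 0, 0, 0, 0],
    [0, 0, 0, 0, 0, 0, 0]
  ]
}}

```text
clock: 16.13
eef_pos: [590.2, 198.5, 226.3]
tool_rot: [2.705, 1.571, 1.264]
force: [0.7, 0.2, 2.5]
width: -0.1
```

```bash
python3 fr.py 6
python3 - <<'E'
from geo import *
import cv2
im=ctrl.get_image("side")
p=np.array([593,198,.132,.77])
b=cv2.resize(im[80:240,260:420],None,fx=3.5,fy=3.5,interpolation=cv2.INTER_CUBIC)
for ang,col in((.70,(0,0,255)),(.77,(0,255,0)),(.84,(255,0,0))):
    p[3]=ang
    for d,y,h in((185,-55,45),(185,55,45),(202,-122,10),(202,122,10)):
        u=proj("side",lidpt(p,d,y,h)); u=(u-[260,80])*3.5+1.5
        cv2.circle(b,tuple(int(round(v)) for v in u),2,col,-1)
cv2.imwrite("pics/s7.png",b)
E
```

```text
[[-1.0, 0.3, 2.8], [0.2, 0.5, 2.1], [-0.1, -0.3, 1.8], [0.7, -0.5, 2.9], [-0.2, 0.0, 1.8], [-0.4, -0.4, 1.4]] [-0.12 -0.07  2.13] 2.14
16.4333 [590.2 198.4 226.3] [-1.646  1.571 -3.087] [-0.44 -0.44  1.39] -0.0
```

View pics/s7.png

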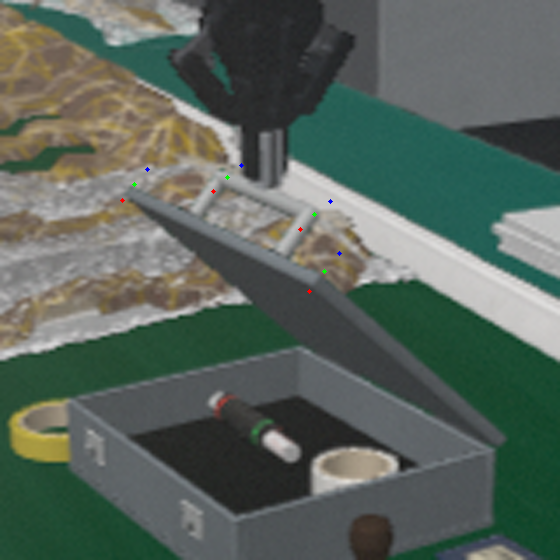

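The force drifted off slowly to 2 N (integral action in the arm control), so I'll bring it back to about 4 N and hold it there, measuring as it goes.

{"op": "arm_command", "data": {
  "series": [
    [0, 0, 0, -0.03, 0, 0, 0],
    [0, 0, 0, 0, 0, 0, 0]
  ]
}}

```text
clock: 16.65
eef_pos: [590.2, 198.5, 226.2]
tool_rot: [2.298, 1.571, 0.857]
force: [-1.1, 0.5, 4.0]
width: -0.0
```

```bash
python3 fr.py 6
```

```text
[[-1.0, -0.6, 4.3], [-0.6, -0.1, 4.4], [-0.8, -1.0, 4.8], [-1.4, 0.3, 4.7], [-1.0, -0.2, 5.8], [-1.7, -0.2, 4.9]] [-1.1  -0.3   4.83] 4.96
16.95 [590.2 198.5 226.2] [2.164 1.57  0.723] [-1.7  -0.18  4.93] 0.5
```

{"op": "arm_command", "data": {
  "series": [
    [0, 0, 0, 0.02, 0, 0, 0],
    [0, 0, 0, 0, 0, 0, 0]
  ]
}}

```text
clock: 17.12
eef_pos: [590.2, 198.5, 226.2]
tool_rot: [1.702, 1.571, 0.261]
force: [-0.8, -0.1, 5.7]
width: -0.2
```

```bash
python3 fr.py 12
```

```text
[[-0.5, -0.2, 4.1], [-1.3, 0.7, 4.8], [-0.4, -0.4, 4.1], [-0.3, -0.4, 4.4], [-1.9, 0.1, 5.0], [-0.8, -0.2, 4.3], [-0.5, -0.7, 5.3], [-1.2, -0.5, 3.5], [-0.9, 0.9, 4.4], [-0.2, 0.2, 3.9], [-0.5, -0.7, 4.2], [-0.4, -0.3, 4.2]] [-0.75 -0.12  4.35] 4.42
17.7167 [590.2 198.5 226.2] [1.916 1.571 0.476] [-0.37 -0.3   4.21] 0.0
```

```bash
python3 fr.py 10
python3 - <<'E'
from geo import *
import cv2
a=cv2.imread("pics/s7.png")
b=cv2.resize(ctrl.get_image("side")[80:240,260:420],None,fx=3.5,fy=3.5,interpolation=cv2.INTER_CUBIC)
print(cv2.absdiff(a,b).mean())
E
```

```text
[[-0.5, -0.5, 4.2], [-0.6, 0.6, 5.3], [-1.5, -0.2, 3.4], [-1.3, 0.0, 3.6], [-0.8, 0.4, 5.1], [-1.8, 0.2, 4.2], [-1.4, 0.0, 4.3], [-0.7, -0.2, 4.6], [-0.9, -0.0, 4.8], [-0.5, -1.3, 4.2]] [-1.   -0.1   4.37] 4.49
18.2167 [590.2 198.5 226.2] [1.924 1.571 0.482] [-0.52 -1.33  4.24] 0.2
1.2618399234693878
```

The press held for over 1 s at about 4.4 N with the lid still. Next I'll lift, open a little and regrip the bar to lower the lid.

{"op": "arm_command", "data": {
  "series": [
    [0, 0, 0, 0.5, 0, 0, 0],
    [0, 0, 0, 1.5, 0, 0, 0],
    [0.3, 0, 0, 1, 0, 0, 0],
    [0.3, 0.1, 0, 0, 0, 0, 0],
    [0.3, 0, 0, 0, 0, 0, 0],
    [0.3, 0, 0, 0, 0, 0, 0],
    [0.3, 0, 0, 0, 0, 0, 0]
  ]
}}

```text
clock: 18.85
eef_pos: [590.7, 198.4, 255.4]
tool_rot: [-1.412, 1.569, -2.853]
force: [0.5, 0.2, -0.3]
width: 26.0
```

{"op": "arm_command", "data": {
  "series": [
    [0.3, 0, 0, -1, 0, 0, 0],
    [0.3, 0, 0, -1, 0, 0, 0],
    [0.3, 0, 0, -1, 0, 0, 0],
    [0.3, 0, 0, -1, 0, 0, 0],
    [0.3, 0, 0, -0.8, 0, 0, 0],
    [0.3, 0, 0, 0, 0, 0, 0],
    [0.3, 0, 0, 0, 0, 0, 0]
  ]
}}

```text
clock: 19.43
eef_pos: [590.8, 198.3, 207.4]
tool_rot: [-1.282, 1.569, -2.723]
force: [0.6, -0.3, 0.2]
width: 25.9
```

Run:
```python
from geo import *
import cv2
st(); cv2.imwrite("pics/w8.png",ctrl.get_image("wrist"))
```

```text
19.4333 [590.8 198.3 207.4] [-1.282  1.569 -2.723] [ 0.64 -0.28  0.24] 25.9
```

View pics/w8.png

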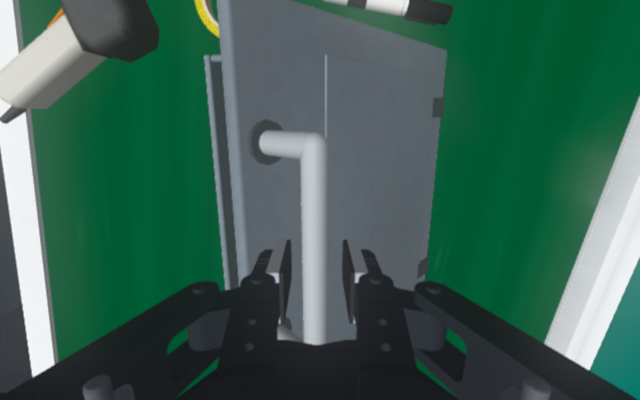

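Run:
```python
from geo import *
p=np.array([593,198,.132,.765])
A=np.linspace(.765,0,34); B=[]
for a in A:
    p[3]=a;B.append(lidpt(p,185,0,45))
print(B[0],B[-1]); D=np.diff(np.array(B),axis=0)/10
C=np.cumsum(D,0).round(2); print(np.diff(np.vstack([[0,0,0],C]),axis=0).round(2).tolist())
```

```text
[590.72836401 197.69839026 220.58155082] [508.73944539 186.81255451 105.        ]
[[-0.37, -0.05, -0.24], [-0.36, -0.05, -0.25], [-0.35, -0.04, -0.26], [-0.35, -0.05, -0.27], [-0.34, -0.05, -0.27], [-0.34, -0.04, -0.28], [-0.33, -0.04, -0.29], [-0.32, -0.05, -0.3], [-0.32, -0.04, -0.31], [-0.31, -0.04, -0.31], [-0.3, -0.04, -0.32], [-0.29, -0.04, -0.33], [-0.29, -0.04, -0.33], [-0.28, -0.03, -0.34], [-0.27, -0.04, -0.35], [-0.26, -0.03, -0.35], [-0.25, -0.04, -0.36], [-0.25, -0.03, -0.36], [-0.24, -0.03, -0.37], [-0.23, -0.03, -0.38], [-0.22, -0.03, -0.38], [-0.21, -0.03, -0.39], [-0.2, -0.03, -0.39], [-0.2, -0.02, -0.39], [-0.18, -0.03, -0.4], [-0.18, -0.02, -0.41], [-0.16, -0.02, -0.41], [-0.16, -0.02, -0.41], [-0.15, -0.02, -0.41], [-0.13, -0.02, -0.42], [-0.13, -0.02, -0.43], [-0.12, -0.01, -0.42], [-0.11, -0.02, -0.43]]
```

{"op": "arm_command", "data": {
  "series": [
    [0, 0, 0, 0, 0, 0, 0],
    [0, 0, 0, 0, 0, 0, 0],
    [0, 0, 0, 0, 0, 0, 0],
    [0, 0, 0, 0, 0, 0, 0],
    [0, 0, 0, 0, 0, 0, 0],
    [0, 0, 0, 0, 0, 0, 0]
  ]
}}

```text
clock: 19.98
eef_pos: [590.1, 198.3, 208.8]
tool_rot: [-1.716, 1.569, 3.126]
force: [-5.1, -2.4, 6.2]
width: 9.9
```

{"op": "arm_command", "data": {
  "series": [
    [0, -0.37, -0.05, -0.24, 0, 0, 0],
    [0, -0.36, -0.05, -0.25, 0, 0, 0],
    [0, -0.35, -0.04, -0.26, 0, 0, 0],
    [0, -0.35, -0.05, -0.27, 0, 0, 0],
    [0, -0.34, -0.05, -0.27, 0, 0, 0],
    [0, -0.34, -0.04, -0.28, 0, 0, 0],
    [0, -0.33, -0.04, -0.29, 0, 0, 0],
    [0, -0.32, -0.05, -0.3, 0, 0, 0],
    [0, -0.32, -0.04, -0.31, 0, 0, 0],
    [0, -0.31, -0.04, -0.31, 0, 0, 0],
    [0, -0.3, -0.04, -0.32, 0, 0, 0],
    [0, -0.29, -0.04, -0.33, 0, 0, 0],
    [0, -0.29, -0.04, -0.33, 0, 0, 0],
    [0, -0.28, -0.03, -0.34, 0, 0, 0],
    [0, -0.27, -0.04, -0.35, 0, 0, 0],
    [0, -0.26, -0.03, -0.35, 0, 0, 0],
    [0, 0, 0, 0, 0, 0, 0]
  ]
}}

```text
clock: 21.4
eef_pos: [541.4, 191.9, 161.4]
tool_rot: [1.729, 1.567, 0.288]
force: [-1.5, -0.3, 4.9]
width: 9.4
```

Run:
```python
from geo import *
import cv2
st()
im=ctrl.get_image("side")[60:260,200:420]
cv2.imwrite("pics/s9.png",cv2.resize(im,None,fx=3,fy=3))
```

```text
21.4 [541.4 191.9 161.4] [1.729 1.567 0.288] [-1.55 -0.29  4.93] 9.4
```

View pics/s9.png

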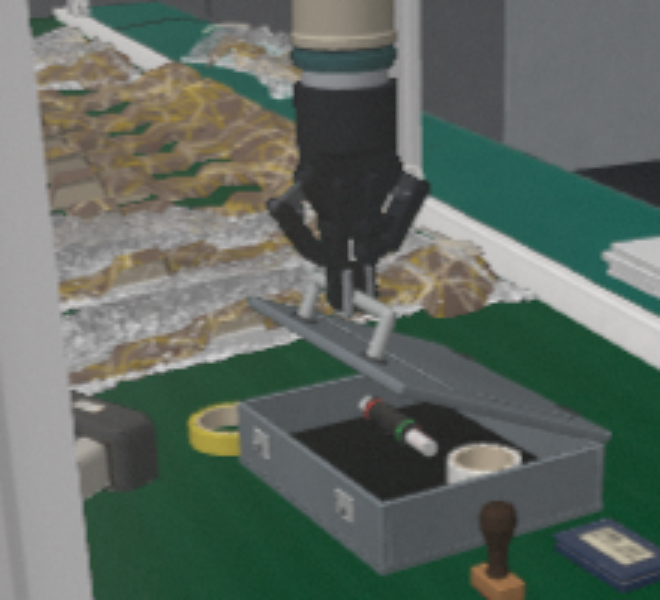

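The lid is following down, now about half way. Continuing.

{"op": "arm_command", "data": {
  "series": [
    [0, -0.25, -0.04, -0.36, 0, 0, 0],
    [0, -0.25, -0.03, -0.36, 0, 0, 0],
    [0, -0.24, -0.03, -0.37, 0, 0, 0],
    [0, -0.23, -0.03, -0.38, 0, 0, 0],
    [0, -0.22, -0.03, -0.38, 0, 0, 0],
    [0, -0.21, -0.03, -0.39, 0, 0, 0],
    [0, -0.2, -0.03, -0.39, 0, 0, 0],
    [0, -0.2, -0.02, -0.39, 0, 0, 0],
    [0, -0.18, -0.03, -0.4, 0, 0, 0],
    [0, -0.18, -0.02, -0.41, 0, 0, 0],
    [0, -0.16, -0.02, -0.41, 0, 0, 0],
    [0, -0.16, -0.02, -0.41, 0, 0, 0],
    [0, -0.15, -0.02, -0.41, 0, 0, 0],
    [0, -0.13, -0.02, -0.42, 0, 0, 0],
    [0, 0, 0, 0, 0, 0, 0],
    [0, 0, 0, 0, 0, 0, 0]
  ]
}}

```text
clock: 22.78
eef_pos: [513.3, 188.1, 105.8]
tool_rot: [1.655, 1.569, 0.214]
force: [-2.5, -1.5, 2.1]
width: 9.9
```

{"op": "arm_command", "data": {
  "series": [
    [0, -0.13, -0.02, -0.43, 0, 0, 0],
    [0, -0.12, -0.01, -0.42, 0, 0, 0],
    [0, 0, 0, 0, 0, 0, 0],
    [0, 0, 0, 0, 0, 0, 0]
  ]
}}

```text
clock: 23.12
eef_pos: [510.7, 187.7, 96.9]
tool_rot: [1.383, 1.57, -0.058]
force: [-2.1, -0.2, 1.8]
width: 9.9
```

{"op": "arm_command", "data": {
  "series": [
    [0, -0.06, 0, -0.2, 0, 0, 0],
    [0, -0.05, 0, -0.2, 0, 0, 0],
    [0, 0, 0, 0, 0, 0, 0]
  ]
}}

```text
clock: 23.37
eef_pos: [509.7, 187.6, 93.3]
tool_rot: [1.522, 1.57, 0.081]
force: [-1.7, -1.2, 4.4]
width: 9.5
```

{"op": "arm_command", "data": {
  "series": [
    [0, -0.04, 0, -0.2, 0, 0, 0],
    [0, 0, 0, 0, 0, 0, 0]
  ]
}}

```text
clock: 23.53
eef_pos: [509.2, 187.5, 91.3]
tool_rot: [1.48, 1.57, 0.039]
force: [-2.1, -1.0, 4.4]
width: 9.5
```

{"op": "arm_command", "data": {
  "series": [
    [0, -0.04, 0, -0.2, 0, 0, 0],
    [0, 0, 0, 0, 0, 0, 0]
  ]
}}

```text
clock: 23.7
eef_pos: [508.7, 187.5, 89.2]
tool_rot: [1.292, 1.57, -0.149]
force: [-1.3, -2.0, 4.3]
width: 9.7
```

{"op": "arm_command", "data": {
  "series": [
    [0, -0.03, 0, -0.15, 0, 0, 0],
    [0, 0, 0, 0, 0, 0, 0]
  ]
}}

```text
clock: 23.87
eef_pos: [508.7, 187.5, 89.1]
tool_rot: [1.925, 1.569, 0.484]
force: [-3.5, -2.6, 17.0]
width: 9.8
```

{"op": "arm_command", "data": {
  "series": [
    [0, -0.03, 0, -0.15, 0, 0, 0],
    [0, 0, 0, 0, 0, 0, 0]
  ]
}}

```text
clock: 24.03
eef_pos: [508.7, 187.5, 89.0]
tool_rot: [2.048, 1.568, 0.606]
force: [-6.3, -3.0, 29.1]
width: 9.8
```

Run:
```python
from geo import *
import cv2
st()
im=ctrl.get_image("side")[100:260,265:410]
cv2.imwrite("pics/s10.png",cv2.resize(im,None,fx=3.7,fy=3.7,interpolation=cv2.INTER_CUBIC))
```

```text
24.0333 [508.7 187.5  89. ] [2.048 1.568 0.606] [-6.31 -3.05 29.1 ] 9.8
```

View pics/s10.png

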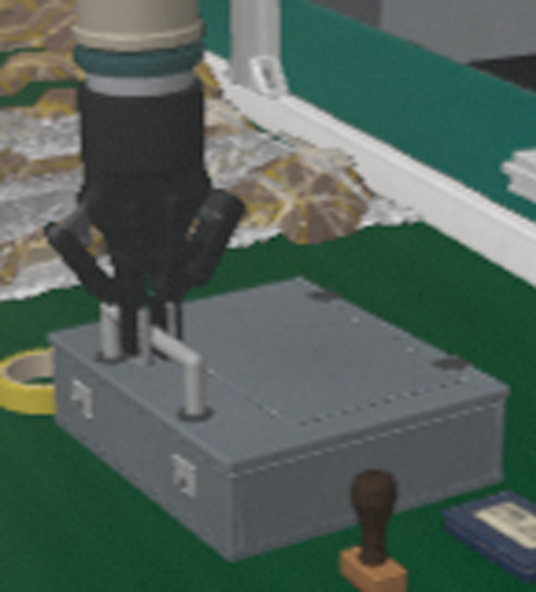

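It hit the stop: the lid looks flush all round. The last step went to a 29 N reading, so I'm easing off at once.

{"op": "arm_command", "data": {
  "series": [
    [0, 0.05, 0, 0.2, 0, 0, 0],
    [0, 0, 0, 0, 0, 0, 0]
  ]
}}

```text
clock: 24.25
eef_pos: [508.7, 187.5, 89.1]
tool_rot: [1.802, 1.57, 0.361]
force: [-2.6, -3.3, 13.9]
width: 9.7
```

{"op": "arm_command", "data": {
  "series": [
    [0.35, 0, 0, 0, 0, 0, 0],
    [0.35, 0, 0, 0, 0, 0, 0],
    [0.35, 0, 0, 0, 0, 0, 0],
    [0.35, 0, 0, 0, 0, 0, 0],
    [0.35, 0, 0, 0, 0, 0, 0]
  ]
}}

```text
clock: 24.67
eef_pos: [508.3, 187.9, 87.6]
tool_rot: [-1.723, 1.571, 3.12]
force: [0.3, 0.4, 0.0]
width: 29.8
```

{"op": "arm_command", "data": {
  "series": [
    [0.35, 0, 0, 0.5, 0, 0, 0],
    [0.35, 0, 0, 1, 0, 0, 0],
    [0.35, 0, 0, 2, 0, 0, 0],
    [0.35, 0, 0, 2, 0, 0, 0],
    [0.35, 0, 0, 2, 0, 0, 0],
    [0, 0, 0, 2, 0, 0, 0],
    [0, 0, 0, 2, 0, 0, 0],
    [0, 0, 0, 1, 0, 0, 0],
    [0, 0, 0, 0, 0, 0, 0],
    [0, 0, 0, 0, 0, 0, 0],
    [0, 0, 0, 0, 0, 0, 0]
  ]
}}

```text
clock: 25.58
eef_pos: [507.5, 187.7, 212.0]
tool_rot: [-1.394, 1.569, -2.835]
force: [0.1, 0.1, -0.8]
width: -0.2
```

Run:
```python
from geo import *
import cv2
s=st()
im=ctrl.get_image("side")[165:260,265:410]
cv2.imwrite("pics/s11.png",cv2.resize(im,None,fx=5,fy=5,interpolation=cv2.INTER_CUBIC))
w=ctrl.get_image("wrist"); cv2.imwrite("pics/w11.png",w)
```

```text
25.5833 [507.5 187.7 212. ] [-1.394  1.569 -2.835] [ 0.09  0.08 -0.82] -0.2
```

View pics/s11.png

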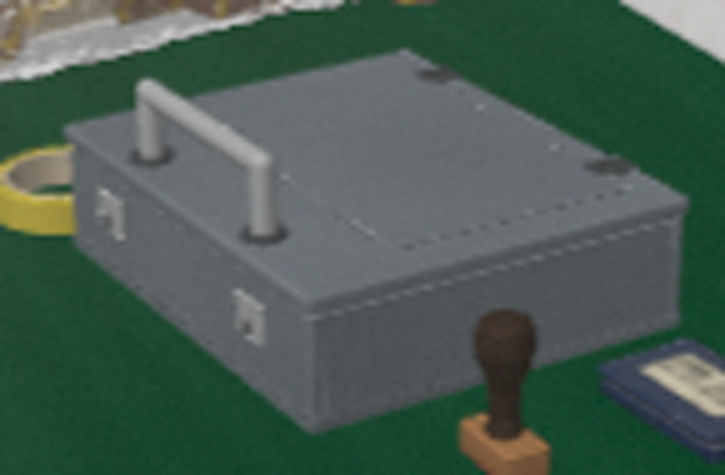

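View pics/w11.png

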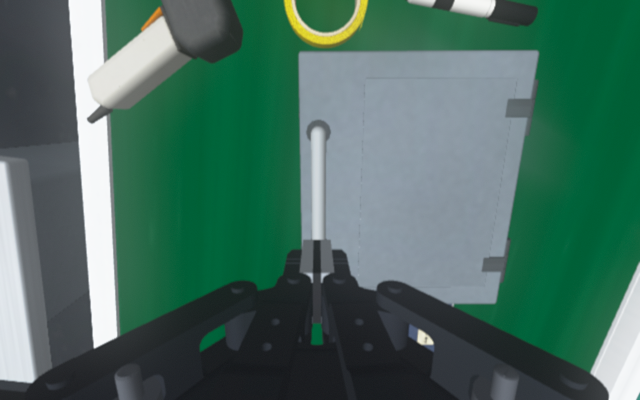

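The lid sits flush with no dark gap along the front edge (row ~305), and the fingers are clear by about 100 mm. I'll back off further and compare the top view with the first one.

{"op": "arm_command", "data": {
  "series": [
    [0, -1, 1, 2, 0, 0, 0],
    [0, -2, 2, 2, 0, 0, 0],
    [0, -2, 2, 2, 0, 0, 0],
    [0, -2, 2, 2, 0, 0, 0],
    [0, -1, 1, 0, 0, 0, 0],
    [0, 0, 0, 0, 0, 0, 0],
    [0, 0, 0, 0, 0, 0, 0],
    [0, 0, 0, 0, 0, 0, 0]
  ]
}}

```text
clock: 26.35
eef_pos: [428.6, 266.6, 292.0]
tool_rot: [-0.539, 1.569, -1.981]
force: [1.2, 0.0, 0.7]
width: 0.1
```

Run:
```python
from geo import *
import cv2
st()
ctrl.get_image("top"); ctrl.get_image("side")
for c,l in(("side","stamp"),("side","ink_pad"),("top","tape_small"),("top","marker"),("top","scanner"),("top","stamp"),("top","ink_pad")): print(l,[np.round(x['centre']) for x in ctrl.spot_in(l,c)][:1])
b=ctrl.get_image("side"); cv2.imwrite("pics/side12.png",b)
z=cv2.resize(b[165:260,265:410],None,fx=5,fy=5,interpolation=cv2.INTER_CUBIC)
print(cv2.absdiff(z,cv2.imread("pics/s11.png")).mean())
```

```text
26.35 [428.6 266.6 292. ] [-0.539  1.569 -1.981] [1.18 0.01 0.66] 0.1
stamp [array([571.,   8.,  25.])]
ink_pad [array([671.,   8.,  14.])]
tape_small []
marker [array([648., 377.,  16.])]
scanner [array([320., 278.,  46.])]
stamp [array([569.,  20.,  24.])]
ink_pad [array([673.,  20.,  14.])]
1.6266124621899576
```

View pics/side12.png

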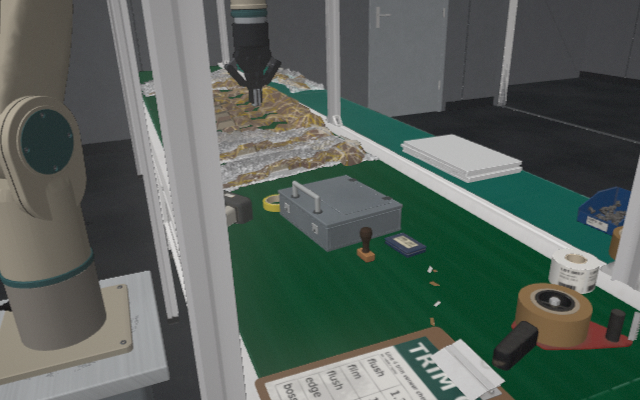

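Run:
```python
from cell import ctrl
print(ctrl.finish_job())
```

```text
the job is handed in; nothing more can be done
None
```

The hinge holds. The lid is shut again and the job is handed in at about 27 s, but the closing push went over your 25 N limit for a moment.

- **Over the limit:** with the bar still gripped at the shut stop, one wrist reading was about 29 N in total, with 17 N and 14 N in the steps just before and after. I eased off straight away. The automatic fail check for pressing from above only counts with the fingertips above the bar, and they were gripping beside it. It still broke your instruction never to press harder than 25 N.
- **Raise and release:** I raised the lid by its bar to about 0.76 rad (44°). It stayed there untouched for about 2.5 s, with no visible change in side pictures taken about 0.9 s apart.
- **Press on the bar:** the force first drifted between about 2 and 7 N while I adjusted it. I then held a steady 4.4 N or so for just over 1 s. The tip stayed at the same height and the lid did not move in the pictures.
- **Shut and back away:** the last pictures show the lid flush with no gap, and the fingers well clear.
- **Other things:**
  - The stamp and ink pad were found within about 5 mm of their starting positions.
  - In the last top view, the tape roll was not found, and the marker and scanner came out about 20 mm and 60 mm off. I put this down to the arm blocking that view.
  - In the side picture the tape roll and scanner look unmoved. The marker doesn't show there, so I have no clean final check on it, but the arm never came near it.

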